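Lock a drive wheel onto the test stand

TASK

Put the orange-hubbed robot wheel onto the square drive shaft of the test stand, fully down on its seat with the hub boss up. Then swing the red keeper bar shut across the top of the wheel until its nose snaps past the brass spring ball and rests against the stop, and let go. Leave the tape roll, the screwdriver and the parts box where they are.

Things in the scene. Friction and masses are not known exactly. Their poses are not given: they have to be found in the camera images.
- wheel: Robot wheel, ~0.28 kg, flat on the bench, boss up. Black tyre 100 mm across, 24 mm high; 4 orange spokes along its own +-x, +-y. Orange square boss 36 x 36 mm (the place to grip), 60 mm high, 36 mm above the tyre; square 20 mm through-bore on the axis. Boss and bore sides lie along the wheel's x and y; any quarter turn fits. Origin: centre of the underside, z up through the boss.
- stand: Test stand, fixed to the bench; place and yaw vary. Aluminium base 120 (x) x 250 (y) x 12 mm; black 66 mm motor block with the square shaft in its middle. Aluminium pivot post, 26 mm square, 104 mm high, at y = -95 mm; blue catch post 40 x 26 mm, 98 mm high, at y = +85 mm, with a stop horn on its -x side up to 116 mm. Origin: shaft axis at bench level.
- shaft_seat (a point): Centre of the round seat disc (52 mm across), 42 mm above the bench: where the wheel's origin must come to rest. Axes as the stand's.
- shaft_top (a point): Top centre of the upright steel drive shaft, 40 mm above the seat. 18 x 18 mm square (1 mm play all round in the bore), sides along the stand's x and y, 34 mm straight, then 6 mm tapering to 12 mm square. It does not turn.
- keeper (a joint): Red keeper bar's angle, rad. 0 = shut, from the pivot along the stand's +y over the shaft; grows clockwise seen from above; 1.57 = along the stand's +x; at most 1.75. Swings level, stays where left (under 1 N at the handle). The nose meets the ball at 0.1, needs up to 10 N at the handle to ride over it; only below 0.035 does the ball push it on to 0 and hold it.
- keeper_hinge (a point): On the keeper's upright hinge axis, 109 mm above the bench. From it the red bar runs 160 mm, 20 mm wide, underside at 105 mm, top at 113 mm; beyond it a round steel nose, 10 mm thick, to 193 mm. Shut, the bar clears a seated wheel's boss (102 mm) by 3 mm; a wheel not fully down blocks it.
- keeper_handle (a point): Centre of the top of the keeper's upright black round handle: 18 mm in diameter, 45 mm tall, standing on the bar 145 mm from the hinge axis; its top is 158 mm above the bench.
- catch (a point): Where the nose's axis lies when shut, 109 mm above the bench over the catch post, 180 mm from the hinge. The brass ball (16 mm, on a spring, sinks when ridden over) stands 8 mm to the stand's +x of it.
- tape: Bystander: yellow tape roll, ring 90 mm across, 24 mm high, flat on the bench. Origin: centre of the underside.
- driver: Bystander: screwdriver with red handle, 190 mm long, lying along its x (handle to -x). Origin: middle of its length, on the bench.
- partsbox: Bystander: closed white parts box with grey lid, 80 x 110 x 55 mm. Origin: centre of the underside.
Things that resemble listed ones, but are neither listed nor needed, are in the scene too. Leave any pink or turquoise look-alike of the wheel alone.

How it is judged:
By the outcome, as a careful person would: the job done as asked, in the order asked, and still so for the second after the job is handed in, with the robot touching nothing.
It also fails if it takes over 56 s, if anything falls off the work surface, if the arm or the gripper's body presses on something with over 40 N, if the wrist force passes 120 N, or if a joint passes its speed limit or range.

ROBOT

A 7-joint arm with a two-finger parallel gripper is mounted at the origin on the work surface. World frame = base frame: x ahead of the robot, y to its left, z up, the work surface at z = 0. Lengths are in m, angles in rad, forces in N, time in s.
With the tool pointing down it reaches from about 0.4 to 0.9 m from the base axis. Payload 5.5 kg.
Tool frame: the origin (TCP) lies midway between the tips of the shut fingers; the grasp point (between the pads) lies 19 mm behind it (manip.grip_depth is the distance from the TCP to the grasp point, in m); z points along the fingers, y is the line along which they close (so a half turn about z gives the same grasp; the last joint's range is limited). The gripper opens to 92 mm and grips with 3 to 60 N. Pads are 19 mm wide; open, the fingers measure 130 mm over their backs; the gripper's body (75 mm by 190 mm) begins 47 mm behind the grasp point.
Start: joints at [0.263, 0.501, -0.427, 1.55, 0.221, 1.138, -0.21], TCP at [0.65, 0, 0.203] pointing down, gripper open.
Joint ranges: [-2.88, 2.88], [-0.31, 2.03], [-1.54, 1.56], [0.2, 2.42], [-1.41, 4.55], [0.19, 2.02], [-2.57, 2.57]. Speed limits (rad/s): [2.57, 2.57, 3.14, 3.14, 3.14, 3.14, 3.14].

INTERFACE

Orientations are given as a unit quaternion [x, y, z, w].
In Python, from bench import manip, effector, viewer gives the robot as it stands. Calls block until the motion is done:
- manip.move_pose(position, orientation): joint-space move of the TCP to a pose.
- manip.servo_line(position, ori=None, vel=0.15): straight line of the TCP; ori=None keeps the orientation; vel is the mean speed in m/s.
- manip.movej(angles): joint-space move.
- effector.open_jaws() and effector.close(f_grip=None): open the fingers fully, or close them until they stop; f_grip is the grip in N (None keeps the last).
- manip.sleep(seconds).
- manip.solve_ik(position, orientation): joint angles nearest the present ones, or None.
- viewer.get_image(name): name is "scene" or "side" or "wrist"; returns the picture (384x512x3 uint8, red, green, blue); there is no depth.
- viewer.get_calibration(name): a dict with "vfov" (degrees; the focal length in pixels is half the picture's height over the tangent of half this angle, whatever the lens; pixels are square), "cx", "cy" (the principal point, pixels), "eye" and "attitude" of the camera in the world. Camera axes: x right, y down, z forward; pixel columns grow to the right and rows downward; lengths in m; the calibration is good to about 2 mm. A picture is of the moment at which its call begins: read the wrist's pose just before it. get_calibration takes no time and is no camera call; for the wrist camera it gives the pose at the moment of the call.
A pose or a line that the arm cannot do raises manip.PlanningError and nothing moves.
- manip.hand_in(): hands the job in; it is judged then, once.
Readings, each from a call of its own:
- manip.current_clock(): time.
- manip.current_q(): joint angles.
- manip.current_joint_velocities(): joint speeds.
- manip.current_tau(): joint torques, N m.
- manip.current_tool_pos(): TCP position.
- manip.current_tcp_rot(): TCP orientation.
- manip.current_force(): force on the tool from outside, world axes, zero at the start.
- manip.current_wrist_torque(): the same for the moment, N m.
- manip.current_finger_gap(): finger opening in m.
- manip.current_gripper_force(): force on a finger pad.
Only numpy, scipy, OpenCV 4.12 (cv2) and the standard library are available. Lean on these libraries where they do the work, as an engineer would, in place of code of your own. Each camera call takes 0.05 s, during which the arm holds its last target. There are 200 camera calls.

## Working session

There is one attempt and no reset: what is moved stays moved. The work goes in short steps, each a Python script; the robot and the scene stay as the last script left them, time stands still between calls to the robot, and variables do not carry over. Pictures are saved under pics/ and viewed, at most 10 in all, crops included, and the job is handed in when it is done.

```bash
mkdir -p pics; ls
python3 - <<'E'
from bench import manip, effector, viewer
import cv2,numpy as np
for n in ["scene","side","wrist"]:
    c=viewer.get_calibration(n); print(n,c)
    im=viewer.get_image(n); cv2.imwrite(f"pics/{n}0.png",im[:,:,::-1])
a=cv2.imread("pics/scene0.png");b=cv2.imread("pics/side0.png")
print(manip.current_clock(),manip.current_tcp_rot())
E
```

```text
pics
scene {'vfov': 51.355231072078425, 'cx': 258.4677982367634, 'cy': 184.85797651693397, 'eye': array([ 1.36473413, -0.29878956,  0.84813869]), 'attitude': array([ 0.74622505,  0.50635306, -0.23874393, -0.36021671])}
side {'vfov': 56.43840297569803, 'cx': 255.40361170879592, 'cy': 188.4724002754257, 'eye': array([0.13036269, 0.85641407, 0.86524533]), 'attitude': array([-0.20823099,  0.88021462, -0.41711949,  0.08873226])}
wrist {'vfov': 65.29108145276302, 'cx': 258.62030397759, 'cy': 188.63934222463033, 'eye': array([0.64795582, 0.08283832, 0.38372004]), 'attitude': array([ 9.88199499e-01,  2.49250874e-04, -1.20860721e-03,  1.53167317e-01])}
0.15 [ 7.07098980e-01  7.07114154e-01 -5.31199491e-04 -5.68195995e-04]
```

View pics/scene0.png

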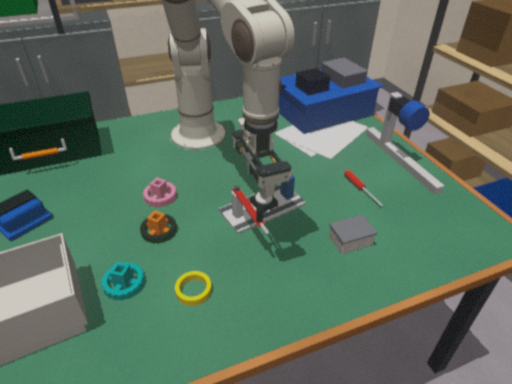

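View pics/side0.png

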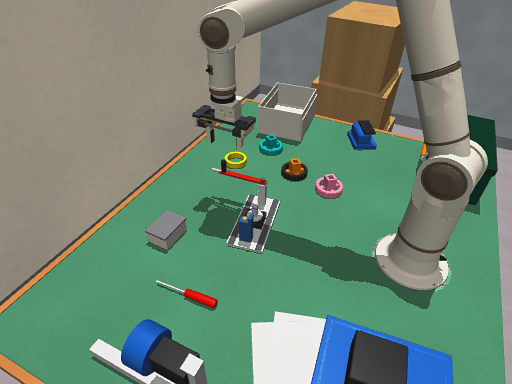

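Wheel candidates in the scene view are pink (160,192), orange hub with black tyre (158,226) and turquoise (123,280). The orange hub with the black tyre fits the description. The stand is at about (262,208), with the keeper open at about (250,208). In the side view the wheel is at (295,168) and the stand at (255,222), with the blue catch post at the near end.

```bash
cat > h.py <<'E'
import numpy as np, cv2
from scipy.spatial.transform import Rotation as R
from bench import manip, effector, viewer
def ray(c,uv):
    f=192/np.tan(np.radians(c["vfov"])/2)
    d=np.array([(uv[0]-c["cx"])/f,(uv[1]-c["cy"])/f,1.])
    return np.array(c["eye"]), R.from_quat(c["attitude"]).apply(d)
def plane(c,uv,z):
    e,d=ray(c,uv); return e+d*(z-e[2])/d[2]
def proj(c,p):
    f=192/np.tan(np.radians(c["vfov"])/2)
    q=R.from_quat(c["attitude"]).inv().apply(np.asarray(p)-c["eye"])
    return np.array([c["cx"]+f*q[0]/q[2], c["cy"]+f*q[1]/q[2]])
def snap(n,fn):
    c=viewer.get_calibration(n); im=viewer.get_image(n)
    cv2.imwrite(f"pics/{fn}.png",im[:,:,::-1]); np.save(f"pics/{fn}.npy",c,allow_pickle=True)
    return c,im
def load(fn): return np.load(f"pics/{fn}.npy",allow_pickle=True).item(), cv2.imread(f"pics/{fn}.png")[:,:,::-1]
def down(yaw): # tool z down, tool y axis at angle yaw+90deg in world... yaw=0: tool x=+x, y=-y
    return (R.from_euler("z",yaw)*R.from_quat([1,0,0,0])).as_quat()
E
python3 - <<'E'
from h import *
c=viewer.get_calibration("scene"); s=viewer.get_calibration("side")
def tri(a,b):
    e,d=ray(c,a);f,g=ray(s,b); k=np.linalg.lstsq(np.c_[d,-g],f-e,rcond=None)[0]
    return (e+d*k[0]+f+g*k[1])/2
print("wheel",plane(c,(158,228),.024),plane(s,(294,170),.024), "boss",tri((158,216),(295,161)))
print("handle?",tri((266,222),(222,165)))
for p in [(221,211),(300,204),(236,229)]: print("scene base",plane(c,p,.012))
for p in [(247,196),(280,199),(262,251),(228,244)]: print("side base",plane(s,p,.012))
print("tape",plane(c,(193,287),.012),"box",plane(c,(353,235),.03))
# look-pose candidates
cw=viewer.get_calibration("wrist"); q0=R.from_quat(manip.current_tcp_rot())
print("cam in tool",q0.inv().apply(cw["eye"]-manip.current_tool_pos()))
print("tool axes",q0.as_matrix().round(3))
E
```

```text
wheel [ 0.49536631 -0.25504503  0.024     ] [ 0.48154412 -0.23880832  0.024     ] boss [ 0.48471821 -0.24800687  0.06023928]
handle? [ 0.67687825 -0.00308278  0.12886526]
scene base [ 0.47977328 -0.05979373  0.012     ]
scene base [0.53950969 0.18222911 0.012     ]
scene base [ 0.57025859 -0.04263699  0.012     ]
side base [ 0.58101815 -0.02584274  0.012     ]
side base [ 0.4671282  -0.06590077  0.012     ]
side base [0.42068321 0.18478312 0.012     ]
side base [0.52837322 0.20758846 0.012     ]
tape [ 0.72491996 -0.21236609  0.012     ] box [0.73106845 0.25261686 0.03      ]
cam in tool [ 0.08290709 -0.0016748  -0.18143444]
tool axes [[-0.     1.    -0.002]
 [ 1.     0.     0.   ]
 [ 0.    -0.002 -1.   ]]
```

View pics/wrist0.png

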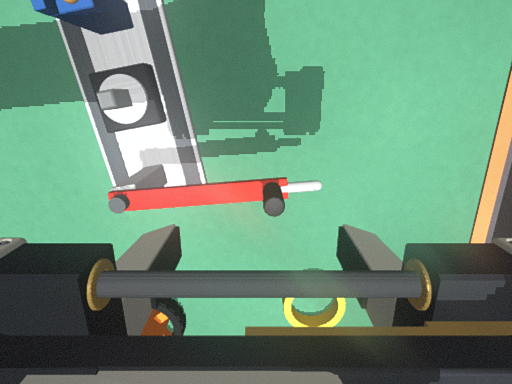

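The wrist view shows the keeper open along about +x, with its hinge at (118,203), handle at (274,200), shaft near (118,98) and the blue catch post top left. I'll take close overhead views of the wheel and the stand.

Run:
```python
from h import *
q=down(np.pi/2)  # tool x -> +y
print(R.from_quat(q).as_matrix().round(2))
manip.move_pose([0.50,-0.04,0.28],q); manip.sleep(.3); snap("wrist","ws")
manip.move_pose([0.487,-0.335,0.22],q); manip.sleep(.3); snap("wrist","ww")
print(manip.current_clock())
a=cv2.imread("pics/ws.png")[:300]; b=cv2.imread("pics/ww.png")[:270]
c,_=load("ww"); u=proj(c,[.486,-.247,.03]); print(u)
cv2.imwrite("pics/va.png",cv2.resize(a,None,fx=1.56,fy=1.56))
x,y=int(u[0]),int(u[1]); cv2.imwrite("pics/vb.png",cv2.resize(cv2.imread("pics/ww.png")[max(0,y-90):y+90,max(0,x-110):x+110],None,fx=3,fy=3))
```

```text
[[ 0.  1.  0.]
 [ 1. -0.  0.]
 [ 0.  0. -1.]]
2.7333
[258.89832949  89.71763161]
```

View pics/va.png

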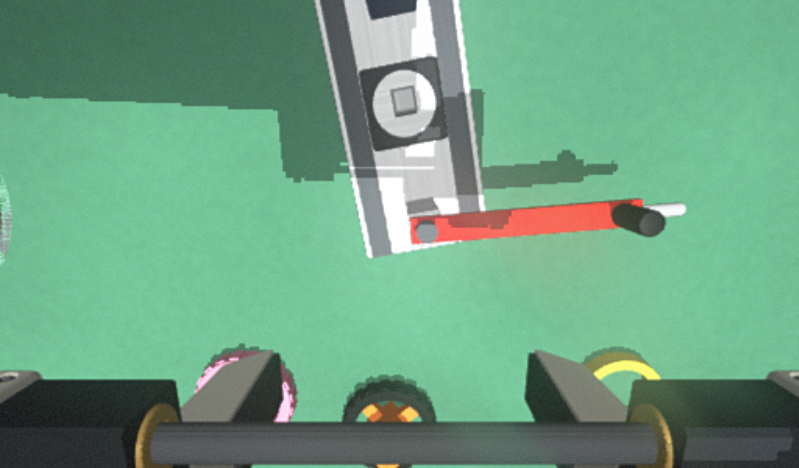

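View pics/vb.png

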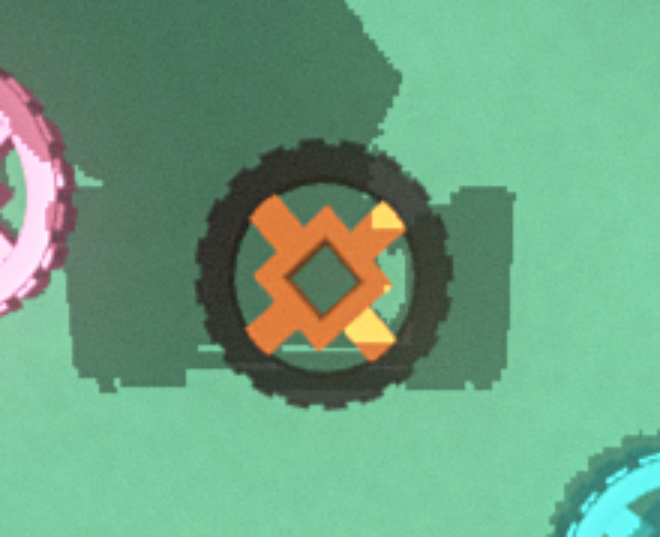

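The crop confirms the wheel: black tyre, orange spokes and boss, bore at crop (325,278), with the pink wheel left of it and the turquoise one lower right. In the stand view (scaled 1.56) the shaft is at (404,101), the hinge at (426,231) and the handle top at (650,222).

Run:
```python
from h import *
def pts(c,P,z): return np.array([plane(c,p,z)[:2] for p in P])
def ang(r): # edge angle mod 90
    d=r[1]-r[0]; return np.degrees(np.arctan2(d[1],d[0]))%90
# wheel
c,im=load("ww"); hsv=cv2.cvtColor(im,cv2.COLOR_RGB2HSV)
m=((hsv[...,0]>5)&(hsv[...,0]<25)&(hsv[...,1]>130)&(hsv[...,2]>170)).astype(np.uint8)*255
m[:, :150]=0; m[200:]=0
cs,h=cv2.findContours(m,cv2.RETR_CCOMP,cv2.CHAIN_APPROX_NONE)
for k,q in enumerate(cs):
    if cv2.contourArea(q)>100:
        r=cv2.minAreaRect(q); w=pts(c,cv2.boxPoints(r),.06)
        print("hole" if h[0][k][3]>=0 else "outer",r,pts(c,[r[0]],.06),np.linalg.norm(w[0]-w[1]),np.linalg.norm(w[1]-w[2]),ang(w))
# tyre
g=cv2.cvtColor(im,cv2.COLOR_RGB2GRAY)
t=((hsv[...,1]<90)&(g<75)).astype(np.uint8)*255; t[:,:190]=0;t[:,330:]=0;t[150:]=0
q=max(cv2.findContours(t,cv2.RETR_EXTERNAL,cv2.CHAIN_APPROX_NONE)[0],key=cv2.contourArea)
e=cv2.minEnclosingCircle(q); print("tyre",e,plane(c,e[0],.018))
# stand
c,im=load("ws"); hsv=cv2.cvtColor(im,cv2.COLOR_RGB2HSV); g=cv2.cvtColor(im,cv2.COLOR_RGB2GRAY)
big=cv2.resize(im[20:110,215:300],None,fx=7,fy=6.6,interpolation=cv2.INTER_NEAREST)
cv2.imwrite("pics/vc.png",cv2.resize(im[25:175,195:445],None,fx=3.2,fy=3.2,interpolation=cv2.INTER_CUBIC)[:,:,::-1])
# motor block: dark
b=((g<75)&(hsv[...,1]<90)).astype(np.uint8)*255; b[:30]=0;b[105:]=0;b[:,:222]=0;b[:,296:]=0
q=max(cv2.findContours(b,cv2.RETR_EXTERNAL,cv2.CHAIN_APPROX_NONE)[0],key=cv2.contourArea)
r=cv2.minAreaRect(q); print("block",r,ang(pts(c,cv2.boxPoints(r),.04)))
# red bar
rd=(((hsv[...,0]<6)|(hsv[...,0]>174))&(hsv[...,1]>150)).astype(np.uint8)*255; rd[:110]=0; rd[180:]=0
q=max(cv2.findContours(rd,cv2.RETR_EXTERNAL,cv2.CHAIN_APPROX_NONE)[0],key=cv2.contourArea)
r=cv2.minAreaRect(q); print("bar",r,pts(c,cv2.boxPoints(r),.113))
for n,p,z in [("shaft",(404,101),.082),("seat",(404,102),.042),("hinge",(426,231),.115),("handle",(650,222),.158)]:
    print(n,plane(c,np.array(p)/1.56,z))
# base left edge
print("edge",plane(c,np.array((317,0))/1.56,.012),plane(c,np.array((372,257))/1.56,.012))
```

```text
outer ((255.99693298339844, 92.05538177490234), (50.144901275634766, 52.14181900024414), 3.1798300743103027) [[ 0.48283187 -0.24974599]] 0.053888554956765346 0.053096930458446295 85.16941708881758
hole ((255.26107788085938, 92.58406829833984), (20.97807502746582, 21.072147369384766), 48.8140754699707) [[ 0.48203213 -0.2502941 ]] 0.022298923574005754 0.022003514647192742 39.45715141810224
tyre ((255.5, 90.62359619140625), 44.85001754760742) [ 0.4818745  -0.24792329  0.018     ]
block ((247.72972106933594, 68.37837219238281), (51.95008087158203, 26.96143341064453), 80.53767395019531) 8.631810661401719
bar ((345.0108642578125, 141.13282775878906), (16.67740249633789, 133.6741943359375), 85.3466567993164) [[ 0.52030901 -0.00569674]
 [ 0.67213766  0.00682479]
 [ 0.67663711 -0.01217738]
 [ 0.52229079 -0.02513889]]
shaft [0.49852178 0.07568652 0.082     ]
seat [0.49848009 0.07834344 0.042     ]
hinge [ 0.51503353 -0.01677994  0.115     ]
handle [ 0.65775966 -0.00326668  0.158     ]
edge [0.42529753 0.16028072 0.012     ] [ 0.46721587 -0.06041318  0.012     ]
```

View pics/vc.png

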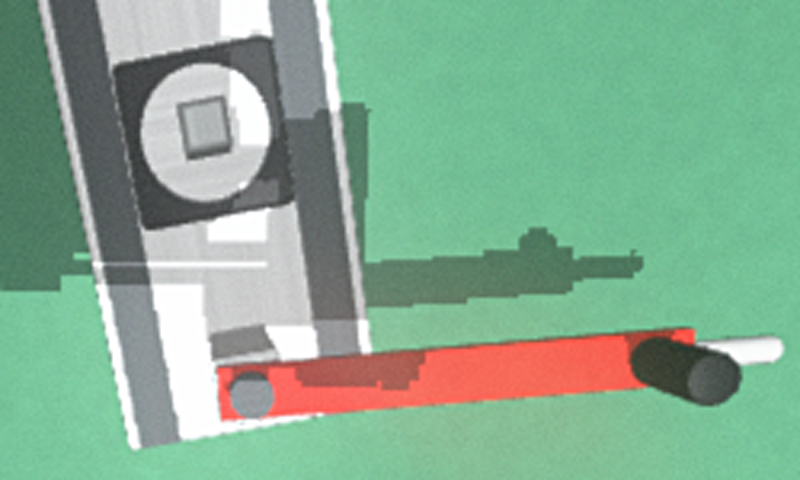

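Base edges and the hinge–shaft line put the stand yaw at about 10.5°. I'll look at the shaft once more from the same relative camera pose as for the wheel, so the calibration bias cancels.

Run:
```python
from h import *
q=down(np.pi/2)
manip.move_pose([0.5035,-0.0075,0.236],q); manip.sleep(.3); c,im=snap("wrist","wt")
u=proj(c,[.4985,.0765,.042]); print(u, manip.current_clock())
x,y=map(int,u); cr=im[y-60:y+60,x-70:x+70]
g=cv2.cvtColor(cr,cv2.COLOR_RGB2GRAY)
m=(g>95).astype(np.uint8); n,l,s,ce=cv2.connectedComponentsWithStats(m)
k=[i for i in range(1,n) if 800<s[i][4]<4000]; print(s[k],ce[k])
big=cv2.resize(cr,None,fx=5,fy=5,interpolation=cv2.INTER_CUBIC)
for i in k:
    cs=np.vstack(cv2.findContours((l==i).astype(np.uint8),cv2.RETR_EXTERNAL,cv2.CHAIN_APPROX_NONE)[0])
    e=cv2.minEnclosingCircle(cs); print("disc",e,plane(c,np.array(e[0])+[x-70,y-60],.042))
print("origin",x-70,y-60)
cv2.imwrite("pics/vd.png",big[:,:,::-1])
```

```text
[255.92479568  91.67496387] 4.325
[] []
origin 185 31
```

View pics/vd.png

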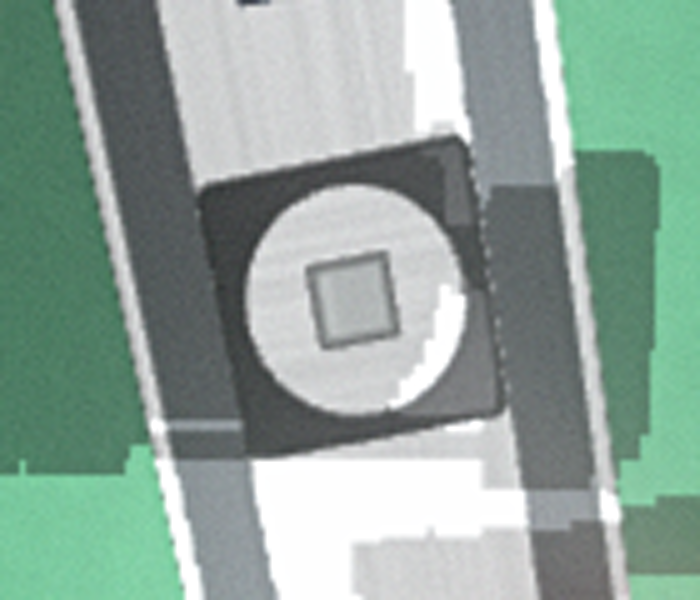

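The disc is centred at crop (355,300) and the shaft shoulder at (353,300), with sides at about 10.5°. I'll compute the poses, check IK, then grasp and lift the wheel.

```bash
cat >> h.py <<'E'
def geo():
    c,_=load("wt"); a=plane(c,(255.3,90.7),.076)[:2]; b=plane(c,(255.7,90.6),.042)[:2]
    return a,b,(a+b)/2
YAW=np.radians(10.5); WHEEL=np.array([.48203,-.2503]); WY=np.radians(39.46)
SX=np.array([np.cos(YAW),np.sin(YAW)]); SY=np.array([-np.sin(YAW),np.cos(YAW)])
def st(x,y): return geo()[2]+x*SX+y*SY
E
python3 - <<'E'
from h import *
print(geo())
def chk(n,p,q):
    s=manip.solve_ik(p,q); print(n,None if s is None else np.round(s,2)); return s
for k in (WY,WY+np.pi/2):
    print(chk("g",[*WHEEL,.031],down(k)) is not None, chk("p",[*st(0,0),.073],down(k+YAW-WY)) is not None)
# handle from stand angle: keeper angle measured from image
c,_=load("ws"); hd=plane(c,np.array((650,222))/1.56,.158)[:2]; H=st(0,-95e-3); d=hd-H
print("hinge",H,"handle",hd,np.linalg.norm(d),"keeper",np.pi/2+YAW-np.arctan2(d[1],d[0]))
for t in (1.6,1.2,.8,.4,0):
  p=H+.145*(np.sin(t)*SX+np.cos(t)*SY)
  for o in (0,np.pi): chk(f"k{t}",[*p,.122],down(YAW+np.pi/2-t+o))
E
```

```text
(array([0.49815173, 0.07732294]), array([0.49823767, 0.07771772]), array([0.4981947 , 0.07752033]))
g [ 0.56  0.52 -0.17  1.95  0.13  0.68 -0.57]
p [ 0.02  0.41 -0.28  2.02  0.16  0.73 -1.74]
True True
g [ 0.71  0.54 -0.34  1.94  0.27  0.7   0.88]
p [ 0.19  0.43 -0.47  2.02  0.28  0.75 -0.28]
True True
hinge [ 0.51550707 -0.01588889] handle [ 0.65775966 -0.00326668] 0.14281147811979383 keeper 1.6655566816526064
k1.6 [ 0.1   0.57 -0.21  1.6   0.13  0.98 -1.57]
k1.6 [ 0.41  0.66 -0.67  1.59  0.45  1.05  1.34]
k1.2 [ 0.08  0.55 -0.3   1.65  0.19  0.97 -1.3 ]
k1.2 [ 0.39  0.66 -0.75  1.63  0.5   1.05  1.61]
k0.8 [ 0.09  0.51 -0.4   1.73  0.24  0.94 -1.02]
k0.8 [ 0.39  0.63 -0.84  1.72  0.53  1.03  1.89]
k0.4 [ 0.1   0.45 -0.48  1.85  0.26  0.9  -0.71]
k0.4 [ 0.42  0.58 -0.91  1.84  0.54  1.    2.2 ]
k0 [ 0.14  0.36 -0.53  1.98  0.24  0.86 -0.34]
k0 [-1.28  0.76  1.36  2.02 -0.86  1.11 -2.48]
```

Run:
```python
from h import *
q=down(WY+np.pi/2)
manip.move_pose([*WHEEL,.12],q); manip.servo_line([*WHEEL,.032],vel=.1)
print(manip.current_force().round(2))
effector.close(40); print("gap",manip.current_finger_gap(),manip.current_gripper_force(),manip.current_force().round(2))
manip.servo_line([*WHEEL,.21],vel=.15)
manip.move_pose([*st(0,0),.21],down(YAW+np.pi/2)); manip.sleep(.3)
print("gap",manip.current_finger_gap(),manip.current_force().round(2),manip.current_clock(),manip.current_tool_pos(),st(0,0))
for n in("scene","side"):snap(n,n+"1")
a,b=cv2.imread("pics/scene1.png"),cv2.imread("pics/side1.png")
cv2.imwrite("pics/ve.png",np.hstack([cv2.resize(a[90:290,160:360],(400,400)),cv2.resize(b[60:260,150:350],(400,400))]))
```

```text
[ 0.4   0.15 -0.2 ]
gap 0.035102882136711165 39.86518621444702 [ 0.61 -0.23 -0.91]
gap 0.03517651156915203 [-0.38 -0.66 -2.75] 10.2167 [0.49834388 0.07662579 0.20990864] [0.4981947  0.07752033]
```

View pics/ve.png

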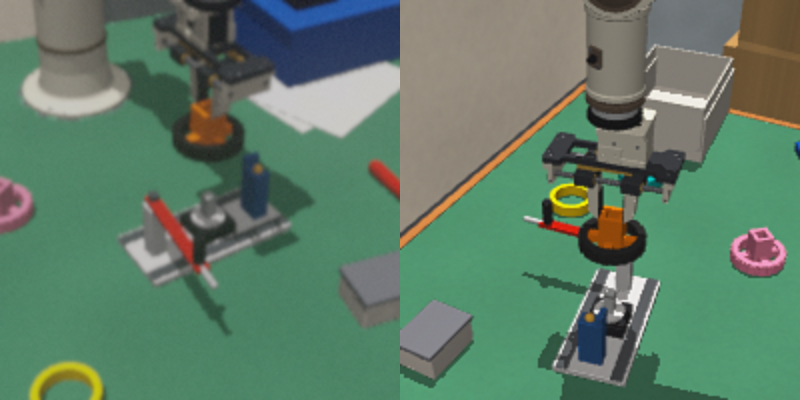

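The wheel is held level above the stand. Next is lowering it in small steps while watching the force.

Run:
```python
from h import *
q=down(YAW+np.pi/2); xy=st(0,0)
manip.servo_line([*xy,.119],q,vel=.12); manip.sleep(.2)
f0=manip.current_force(); print(manip.current_tool_pos(),f0.round(2))
for z in np.arange(.115,.0725,-.004):
    manip.servo_line([*xy,z],q,vel=.04)
    f=manip.current_force()-f0; p=manip.current_tool_pos(); t=manip.current_wrist_torque()
    print(round(z,3),p.round(4),f.round(1),t.round(2),round(manip.current_clock(),1))
    if abs(f[2])>15 or np.hypot(*f[:2])>15: print("STOP"); break
```

```text
[0.49888057 0.07759639 0.11979604] [-0.28 -0.86 -3.03]
0.115 [0.4979 0.0774 0.1148] [ 0.9  1.5 -0.6] [-0.01  0.04  0.01] 11.7
0.111 [0.4979 0.0775 0.1106] [ 0.2  0.4 -0.9] [ 0.03 -0.01  0.  ] 11.9
0.107 [0.4988 0.0777 0.1069] [ 2.3  1.6 -2. ] [ 0.16 -0.5  -0.01] 12.2
0.103 [0.4988 0.0777 0.1029] [ 3.6  0.8 -1.9] [ 0.2  -0.78  0.01] 12.4
0.099 [0.4988 0.0777 0.0989] [ 3.6  2.9 -2.3] [ 0.31 -1.17 -0.07] 12.7
0.095 [0.4987 0.0778 0.0949] [ 5.   2.3 -2.9] [ 0.35 -1.41 -0.02] 12.9
0.091 [0.4987 0.0778 0.0908] [ 5.4  2.9 -3.5] [ 0.34 -1.51 -0.06] 13.2
0.087 [0.4988 0.0777 0.0868] [ 6.1  2.7 -2.8] [ 0.35 -1.53 -0.01] 13.4
0.083 [0.4988 0.0777 0.0827] [ 6.5  2.6 -2.1] [ 0.38 -1.55 -0.08] 13.7
0.079 [0.4988 0.0777 0.0785] [ 6.9  2.4 -1.7] [ 0.36 -1.59 -0.03] 13.9
0.075 [0.4989 0.0778 0.0745] [ 5.8  2.3 -2.2] [ 0.4  -1.65 -0.06] 14.2
```

Run:
```python
from h import *
q=down(YAW+np.pi/2); xy=st(0,0)+[.0008,.0003]
for z in (.0745,.0735,.0725,.0715,.0705):
    manip.servo_line([*xy,z],q,vel=.03); f=manip.current_force(); print(z,manip.current_tool_pos().round(4),f.round(1))
    if f[2]>8: break
manip.servo_line([*xy,manip.current_tool_pos()[2]+.0003],q,vel=.03)
effector.open_jaws(); print(manip.current_force().round(1),manip.current_finger_gap())
manip.servo_line([*xy,.21],q,vel=.2)
# view: camera over the stand, handle in view
q=down(np.pi/2); manip.move_pose([0.5035,-0.0375,0.25],q); manip.sleep(.3); c,im=snap("wrist","wx")
snap("side","side2"); print(manip.current_clock())
b=cv2.imread("pics/side2.png")
cv2.imwrite("pics/vf.png",np.hstack([cv2.imread("pics/wx.png")[:260,150:480],cv2.resize(b[130:260,190:320],(260,260))]))
```

```text
0.0745 [0.4989 0.0779 0.0741] [ 4.9  2.2 -3.6]
0.0735 [0.499  0.078  0.0739] [2.9 1.  4.6]
0.0725 [0.4991 0.078  0.0739] [-1.1 -0.7 14.7]
[ 0.2 -0.6 -0.3] 0.09193497305535103
17.9917
```

View pics/vf.png

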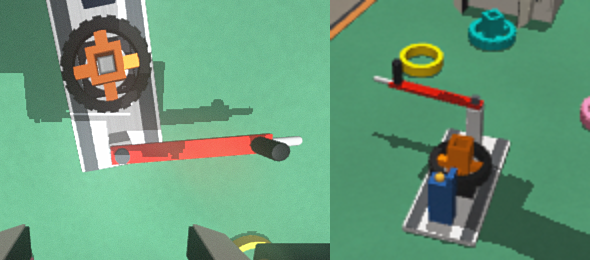

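The wheel is fully down: TCP at 0.0739 against 0.074 predicted, with the tyre concentric on the stand. The handle top is at about (430,151) in the full wrist picture. Next I grip the handle and swing the keeper.

Run:
```python
from h import *
c,_=load("wx"); B=np.array([.0009,.0005])
H=st(0,-.095)+B; hd=plane(c,(429,151),.158)[:2]+B; d=hd-H
t0=np.pi/2+YAW-np.arctan2(d[1],d[0]); print("t0",t0,np.linalg.norm(d))
P=lambda t,z=.121:[*(H+.145*(np.sin(t)*SX+np.cos(t)*SY)),z]
Q=lambda t:down(YAW+np.pi/2-t)
manip.move_pose(P(t0,.21),Q(t0)); manip.servo_line(P(t0),Q(t0),vel=.12)
print("down",manip.current_force().round(1))
effector.close(30); print("gap",manip.current_finger_gap(),manip.current_force().round(1),manip.current_tool_pos(),P(t0))
if manip.current_finger_gap()>.012:
    for t in np.linspace(t0,.16,12)[1:]:
        manip.servo_line(P(t),Q(t),vel=.12); f=manip.current_force()
        print(round(t,2),f.round(1),round(manip.current_finger_gap(),4),round(manip.current_clock(),1))
        if np.linalg.norm(f)>30: print("STOP");break
```

```text
t0 1.6660236123477872 0.14264248619598618
down [ 0.5  0.5 -0.6]
gap 0.01714074441861537 [ 0.6  0.4 -0.3] [ 0.66092829 -0.00279355  0.12097822] [np.float64(0.6608455855544821), np.float64(-0.002640687460659298), 0.121]
1.53 [-0.4 -0.  -0.5] 0.0172 21.7
1.39 [-0.7 -0.9  1.4] 0.0168 22.1
1.26 [-2.3 -0.8  0.9] 0.0165 22.4
1.12 [-1.7 -1.1  0.8] 0.0167 22.7
0.98 [-1.7 -2.2  1.3] 0.017 23.0
0.84 [-3.  -3.1  2.1] 0.017 23.3
0.71 [-2.9 -4.2  2. ] 0.017 23.6
0.57 [-3.1 -3.8  0.5] 0.0169 24.0
0.43 [-2.6 -4.3  0.2] 0.0169 24.3
0.3 [-1.3 -4.9 -0.3] 0.0167 24.6
0.16 [-1.1 -4.9 -1. ] 0.0174 24.9
```

Run:
```python
from h import *
B=np.array([.0009,.0002]); H=st(0,-.095)+B
P=lambda t,z=.121:[*(H+.145*(np.sin(t)*SX+np.cos(t)*SY)),z]
Q=lambda t:down(YAW+np.pi/2-t)
for t in (.12,.09,.07,.05,.035,.02,.01,0,-.008,-.016,-.024):
    manip.servo_line(P(t),Q(max(t,0)),vel=.06); manip.sleep(.1); f=manip.current_force(); p=manip.current_tool_pos()[:2]-H
    a=np.arctan2(p@SX,p@SY); print(t,round(a,4),"Fx_stand",round(f[:2]@SX,1),"Fy",round(f[:2]@SY,1),round(f[2],1),round(manip.current_finger_gap(),4))
    if t<=0 and f[:2]@SX>15: break
print(manip.current_clock())
```

```text
0.12 0.1247 Fx_stand -1.1 Fy -5.7 -0.2 0.0168
0.09 0.0992 Fx_stand 0.6 Fy -5.2 -1.3 0.0168
0.07 0.0943 Fx_stand 6.5 Fy -5.3 -7.4 0.0168
0.05 0.0612 Fx_stand 0.9 Fy -5.8 -2.2 0.0172
0.035 0.0431 Fx_stand 0.4 Fy -5.5 -1.0 0.0167
0.02 0.0244 Fx_stand -1.0 Fy -4.9 -0.5 0.017
0.01 0.0138 Fx_stand -2.1 Fy -5.6 0.5 0.0166
0 0.0058 Fx_stand -1.2 Fy -6.1 -0.0 0.0168
-0.008 0.0067 Fx_stand 3.1 Fy -5.8 -4.4 0.0172
-0.016 0.0069 Fx_stand 5.4 Fy -5.4 -7.6 0.0167
-0.024 0.0068 Fx_stand 9.2 Fy -5.0 -10.8 0.0166
28.7583
```

The nose rode over the ball (6.5 N peak) and reached a hard stop. I'll relax, release, retreat and check.

Run:
```python
from h import *
B=np.array([.0009,-.0005]); H=st(0,-.095)+B
P=lambda t,z=.121:[*(H+.145*(np.sin(t)*SX+np.cos(t)*SY)),z]
Q=down(YAW+np.pi/2)
manip.servo_line(P(.004),Q,vel=.06); print(manip.current_force().round(1))
effector.open_jaws(); print(manip.current_force().round(1))
manip.servo_line(P(.004,.25),Q,vel=.15)
manip.move_pose([0.5035,-0.0375,0.27],down(np.pi/2)); manip.sleep(.3); c,im=snap("wrist","wz")
b=snap("side","side3")[1]; s=snap("scene","scene3")[1]; print(manip.current_clock())
# handle top & nose direction
hsv=cv2.cvtColor(im,cv2.COLOR_RGB2HSV)
rd=(((hsv[...,0]<6)|(hsv[...,0]>174))&(hsv[...,1]>150)).astype(np.uint8)*255; rd[200:]=0
q=np.vstack([k for k in cv2.findContours(rd,cv2.RETR_EXTERNAL,cv2.CHAIN_APPROX_NONE)[0] if cv2.contourArea(k)>100])
w=np.array([plane(c,p,.113)[:2] for p in cv2.boxPoints(cv2.minAreaRect(q))])
e=[w[1]-w[0],w[2]-w[1]]; e=max(e,key=np.linalg.norm); e*=np.sign(e[1]); print("bar dir deg from SY",np.degrees(np.arctan2(e@SX,e@SY)),np.linalg.norm(e))
f=lambda i,x,y,r:cv2.resize(i[y-r:y+r,x-r:x+r],(390,390))
cv2.imwrite("pics/vg.png",np.hstack([f(im,256,100,100),f(b,255,215,55)])[:,:,::-1])
```

```text
[ 0.1 -5.6 -0.6]
[-0.2  0.3 -0.9]
32.425
bar dir deg from SY -0.2141467723455743 0.09123008151728083
```

View pics/vg.png

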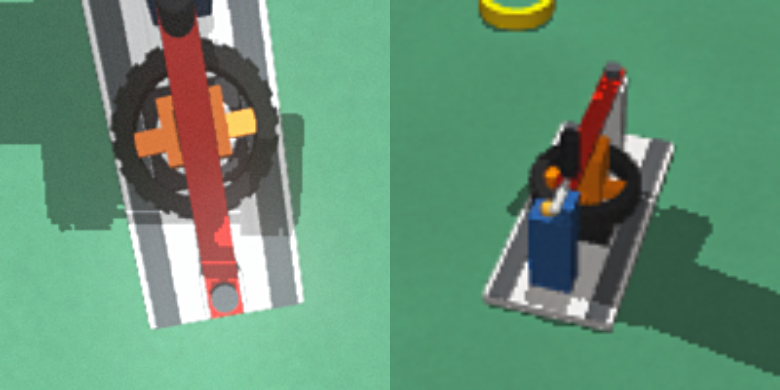

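The keeper bar lies along the stand axis (-0.2° in the picture) across the seated wheel. In the side crop the nose at (565,190) is past the brass ball at (547,207) and against the horn. The gripper is clear, so I'm handing in.

```bash
python3 -c "
from h import *
print(manip.current_force().round(1)); print(manip.hand_in())"
```

```text
[-0.1 -0.1  0.4]
the job is handed in; nothing more can be done
None
```

The wheel is fully seated boss up on the shaft, the keeper bar is snapped past the ball against its stop and released, and the job was handed in at about 32 s with the tape roll, screwdriver and parts box left alone.

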